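# Move the sample carriage to the green-flagged notch

### The arm

A 6-joint arm with a two-finger parallel gripper is mounted at the origin on a cart in front of the work surface, level with it; the furniture and walls round the work are solid. World frame = base frame: x ahead of the robot, y to its left, z up, the work surface at z = 0. Lengths are in m, angles in rad, forces in N, time in s.
With the tool pointing down it reaches from about 0.4 to 0.825 m from the base axis. Payload 7 kg.
Tool frame: the origin (TCP) lies midway between the tips of the shut fingers; the grasp point (between the pads) lies 19 mm behind it (arm.grasp_offset is the distance from the TCP to the grasp point, in m); z points along the fingers, y is the line along which they close (so a half turn about z gives the same grasp; the last joint's range is limited). The gripper opens to 88 mm and grips with 3 to 60 N. Pads are 19 mm wide; open, the fingers measure 130 mm over their backs; the gripper's body (78 mm by 193 mm) begins 47 mm behind the grasp point.
Start: joints at [-0.909, 0.359, 0.012, 0, -1.224, -0.288], TCP at [0.246, -0.628, 0.227] pointing down, gripper open.
Joint ranges: [-3.07, 3.07], [-1.43, 2.12], [-1.02, 1.25], [-3.03, 1.67], [-3.05, -0], [-3.03, 3.03]. Speed limits (rad/s): [2.39, 2.39, 3.01, 3.14, 3.14, 3.14].

### API

Orientations are given as a rotation vector (axis times angle).
In Python, from plant import telemetry, vision, job, arm gives the robot as it stands. The module is installed in compiled form; this text tells all that it offers.
- The arm moves only by the tool play_rows, never from a script. Its arguments are lists of equal length, an entry for each row: "grip": the finger opening in m, from 0 to 0.0876; "slide": the shift along the tool's x, y, z in m, a list of three; "angular": the turn, a rotation vector about the tool's x, y, z in degrees, a list of three. In form: {"grip": [grip, ...], "slide": [[x, y, z], ...], "angular": [[ax, ay, az], ...]}. A call has exactly 5 rows; each row shifts and turns the commanded pose from where the row before left it, along the tool's axes as they then stand; what a row does not reach is not made up. A row lasts 1/10 s, in which the tool goes at most 50 mm and 8.59 degrees, less where a joint would pass 70% of its speed; a pose out of reach is approached as far as the arm can. A call is refused whole if a number of a shift passes 0.05 or a number of a turn 8.59, either way. A call with a gripper value outside its range is refused whole. The fingers move at their own pace and stop on an object; "newtons" is the grip in N (left out, the last holds). Time passes only in rows, so rows that do not move let the fingers close, or fill a call up. It gives the time, the measured TCP pose, the force, the opening and the grip force at its end, in the units of the state.
- telemetry.get_obs(): the state, without advancing time (a new reading comes with each control period).
- vision.camera(name): name is "scene" or "top" or "wrist"; returns a dict with "frame" (384x512x3 uint8, red, green, blue), "intrinsics" (3x3 intrinsics, pixels), "R" (3x3) and "t" (3): a world point X has camera coordinates R X + t. Camera axes: x right, y down, z forward; pixel columns grow to the right and rows downward; lengths in m; the calibration is good to about 2 mm. A picture is of the moment at which its call begins. There is no depth.
- job.sign_off(): hands the job in; it is judged then, once.
The state is a dict: "t": time; "joints": joint angles; "qvel": joint speeds; "joint_torque": joint torques, N m; "eef_pos": TCP position; "eef_rot": TCP orientation; "force": force on the tool from outside, world axes, zero at the start; "wrist_torque": the same for the moment, N m; "finger_gap": finger opening in m; "finger_force": force on a finger pad.
Only numpy, scipy, OpenCV 4.12 (cv2) and the standard library are available. Lean on these libraries where they do the work, as an engineer would, in place of code of your own. Each camera call takes 0.05 s, during which the arm holds its last target. There are 200 camera calls.

### The job

Hold the orange release lever of the sample carriage squeezed against the white post beside it, slide the carriage along its rail to the green-flagged notch (the first notch past the green flag on the side toward the bottle), and let go so that the lever springs fully out with its pawl dropped home in that notch. How far past the flag the notch lies is not known, so feel for it; never force the pawl sideways against the teeth, keep the red-capped bottle standing in its seat on the carriage, and leave the glassware behind the rail alone.

Things in the scene. Friction and masses are not known exactly. Their poses are not given: they have to be found in the camera images.
- rail: Fixed aluminium base plate 116 x 330 x 8 mm with two steel guide rods along its y axis. Origin on the bench, directly below the white post when joint carriage = 0. y = direction of sliding (the plate runs from y -131 to +199 mm), x = across the rail, away from the robot (plate from -60 to +56 mm), z up.
- carriage (a joint): Slide of the blue carriage along the rail's y axis, m; 0 at the start, range -0.088 to 0.088. Moves freely, with about 2 N of friction, while the lever is squeezed.
- lever (a joint): Angle of the orange release lever, rad: 0 = sprung fully out (pawl home in a notch), 0.24 = squeezed as far as it goes. Its hinge runs along the rail's y axis, 58 mm above the bench; above 0.21 the pawl is clear of the teeth; about 0.20 means that it rests on top of a tooth and has not dropped in. Spring: about 3 N at the top of the lever when out, 6 N when squeezed.
- squeeze_centre (a point): Point on the carriage where the lever and post are best pinched: 110 mm above the bench, midway between the outer faces of the post and the fully squeezed lever. Those faces look along +x and -x of the rail and are then 32 mm apart, 16 mm to either side of this point: the post (does not move across) on the +x side, the lever (22 mm wide) on the -x side. Relaxed, the lever leans outward, and the pair measures 45 mm across at this height, 50 mm at the top.
- post_top (a point): Top centre of the white post (8 x 24 mm, 130 mm above the bench) on the carriage. The pawl lies level with it along the rail, so this point's y in the rail frame is the pawl's.
- pawl: Square steel block, 8 x 8 mm and 14 mm high, at the lower end of the lever, origin at its middle, 18 mm above the bench. It engages the rack in the rail's +x direction and leaves it toward -x when the lever is squeezed.
- rack: Steel rack fixed along the rail under the lever (origin at the rail's origin, same axes). On it a toothed strip is clamped anywhere within 9.5 mm along y of its nominal place (not measured, differs each time). Nominally the strip has four notches, 11 mm wide and 8 mm deep, at y = -75, -41, +41 and +75 mm, and a 30 mm wide parking gap at 0, where the carriage starts; between them the teeth are flat-topped.
- flag_green: Green square flag, 18 mm wide, its top 30 mm above the plate, on the plate's near edge (50 mm to the -x side of the rail's origin); it stands before one of the four notches: the centre of its notch lies 3 to 22 mm from it in the rail's +y direction (12.5 mm nominally). The bottle is on the +y side of the post. Three grey flags like it stand before the other notches in the same way. Same axes as the rail.
- bottle: Brown bottle with a red cap, 43 mm diameter, 77 mm high, origin at the centre of its base; loose in the shallow ring seat on the carriage.
- seat (a point): Centre of the bottle seat's floor on the carriage: 33 mm above the bench, 62 mm from the post along the rail's +y and 22 mm to +x; the ring lip is 7 mm high.
- beaker: Loose glass beaker, 66 mm diameter, 82 mm high, behind the rail (its +x side); origin at the centre of its base. Leave it.
- dropper: Loose white dropper bottle, 51 mm diameter, 143 mm high, behind the rail; origin at the centre of its base. Leave it.
- flask: Loose conical flask, 64 mm diameter, 107 mm high, behind the rail; origin at the centre of its base. Leave it.
Things that resemble listed ones, but are neither listed nor needed, are in the scene too. Several things have the shape of the bottle; the one meant has the colours described above.

How it is judged:
On the way, in this order (a step that is already met when the one before it is completed fails the run):
1. the lever is squeezed until the pawl is clear of the rack (value of joint lever above 0.21 rad), for 0.2 s.
2. the carriage has been slid to the green flag's notch (0 to 26 mm past the flag along the rail) (y of post_top in the frame of flag_green between 0 and 0.026 m), for 0.1 s.
At the end, for the whole second after the job is handed in: The carriage's post is 0 to 26 mm past the green flag along the rail (+y), at rest, with the lever sprung out (joint lever below 0.05 rad: the pawl is home in the notch), and the bottle stands upright (within 0.15 rad) in its seat (its base within 15 mm of the seat's centre) (all of step 2 and value of joint lever below 0.05 rad and velocity of joint carriage between -0.01 and 0.01 m/s and distance between bottle and seat below 0.015 m and angle between bottle's own z axis and vertical below 0.15 rad); the robot touches nothing.
It fails at once if the pawl is forced against the rack with more than 40 N (contact force between pawl and rack above 40 N).
It fails at once if the bottle on the carriage tips (over 0.5 rad) or leaves its seat (by more than 40 mm) (angle between bottle's own z axis and vertical above 0.5 rad or distance between bottle and seat above 0.04 m).
It fails at once if a bystander (beaker, dropper bottle or flask) is moved more than 20 mm (distance of any of beaker, dropper, flask from where it was at the start of the episode above 0.02 m).
It also fails if it takes over 48 s, if anything falls off the work surface, if the arm or the gripper's body presses on something with over 40 N, if the wrist force passes 120 N, or if a joint passes its speed limit or range.

## Working session

There is one attempt and no reset: what is moved stays moved. The work goes in short steps, Python scripts to look and compute and a tool call to move; the robot and the scene stay as the last step left them, time stands still between calls to the robot, and variables do not carry over. Pictures are saved under pics/ and viewed, at most 10 in all, crops included, and the job is handed in when it is done.

Besides the shell and the picture viewer there is one more tool, called after "Request:" by a JSON object that holds its "api" and its "payload". play_rows: Moves the arm, as the interface text tells. Its arguments: {"type":"object","properties":{"grip":{"type":"array"},"slide":{"type":"array"},"angular":{"type":"array"},"newtons":{"type":"number"}},"required":["grip","slide","angular"]}

```bash
mkdir -p pics
cat > h.py <<'E'
import numpy as np, cv2
from plant import telemetry, vision, job, arm
def ray(c,u,v):
    d=np.linalg.inv(c["intrinsics"])@[u,v,1.0]; R=np.array(c["R"]);t=np.array(c["t"])
    return -R.T@t, R.T@d
def onz(c,u,v,z):
    o,d=ray(c,u,v); return o+d*(z-o[2])/d[2]
def tri(c1,p1,c2,p2):
    o1,d1=ray(c1,*p1);o2,d2=ray(c2,*p2)
    s=np.linalg.lstsq(np.c_[d1,-d2],o2-o1,rcond=None)[0]
    a=o1+s[0]*d1;b=o2+s[1]*d2
    return (a+b)/2,np.linalg.norm(a-b)
def save(c,n,crop=None,k=1):
    f=c["frame"]
    if crop: x0,y0,x1,y1=crop; f=f[y0:y1,x0:x1]
    cv2.imwrite("pics/"+n,cv2.resize(f[:,:,::-1],None,fx=k,fy=k,interpolation=cv2.INTER_CUBIC))
E
python3 - <<'E'
from h import *
import pickle
cs={n:vision.camera(n) for n in("scene","top")}
pickle.dump(cs,open("c0.pkl","wb"))
im=np.hstack([cs["scene"]["frame"],cs["top"]["frame"]])
for n in cs: save(cs[n],n+"0.png",k=1.5)
print({n:(-np.array(c["R"]).T@c["t"]) for n,c in cs.items()},telemetry.get_obs())
E
```

```text
{'scene': array([-0.0184707 ,  0.67108929,  0.63352972]), 'top': array([0.44828608, 0.06819769, 1.08059186])} {'t': 0.1, 'joints': array([-9.08926855e-01,  3.59305502e-01,  1.11506215e-02, -2.86232477e-04,
       -1.22410363e+00, -2.88109473e-01]), 'qvel': array([-0.00086106, -0.0025148 ,  0.00192289,  0.00032688, -0.0005467 ,
       -0.00120504]), 'joint_torque': array([ 3.48651702e-04, -5.84162843e+01,  2.93752706e+01,  7.01545045e+00,
        1.01451343e-02, -4.51615892e-05]), 'eef_pos': array([ 0.24626852, -0.62800268,  0.22572677]), 'eef_rot': array([ 5.83459145e-01, -3.08649919e+00, -2.23556554e-03]), 'force': array([-0.02317894,  0.62850256,  0.14814012]), 'wrist_torque': array([ 0.01967377, -0.0064072 ,  0.04851487]), 'finger_force': 0.0, 'finger_gap': 0.08775929535455741}
```

View pics/scene0.png

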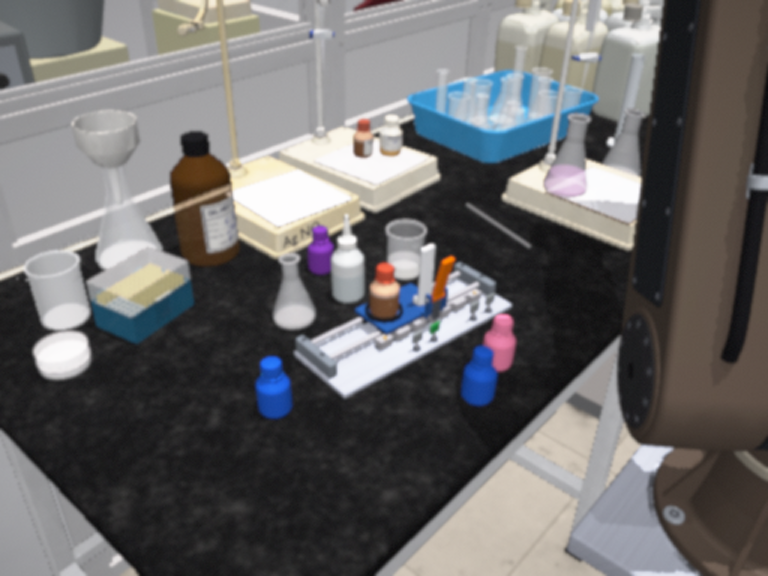

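View pics/top0.png

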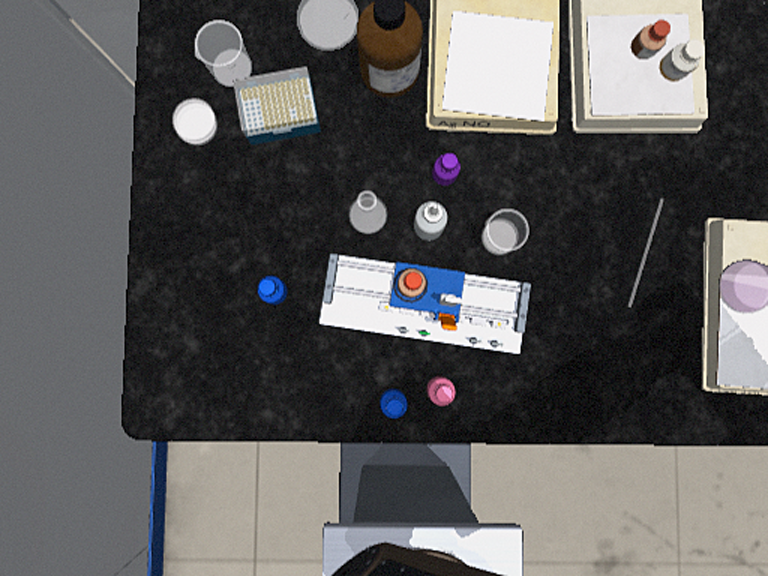

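The scene view shows the rail near the centre, with the bottle at (383,290), white post at (427,275), orange lever at (443,280) and green flag at (434,328). In the top view the plate's corners are about (332,254), (530,283), (521,353) and (319,325), with the green flag at (424,333).

Run:
```python
from h import *
import pickle
cs=pickle.load(open("c0.pkl","rb"))
t=cs["top"];s=cs["scene"]
save(t,"topcrop.png",(205,160,360,245),5)
save(s,"scenecrop.png",(190,150,350,270),5)
for l,p in dict(FL=(332,254),FR=(530,283),NR=(521,353),NL=(319.5,325)).items(): print(l,onz(t,p[0]/1.5,p[1]/1.5,.008).round(4))
def blob(c,m):
    n,_,st,ce=cv2.connectedComponentsWithStats(m.astype(np.uint8)); return [(st[i][:5].tolist(),ce[i].round(1).tolist()) for i in range(1,n) if st[i][4]>=4]
for n,c in cs.items():
    f=cv2.cvtColor(c["frame"],cv2.COLOR_RGB2HSV); H,S,V=cv2.split(f)
    print(n,"green",blob(c,(H>45)&(H<80)&(S>120)&(V>60)))
    print(n,"orange",blob(c,(H>6)&(H<14)&(S>210)&(V>150)))
    print(n,"red",blob(c,((H<6)|(H>175))&(S>170)&(V>150)))
```

```text
FL [0.5867 0.1501 0.008 ]
FR [ 0.5422 -0.1739  0.008 ]
NR [ 0.4283 -0.1583  0.008 ]
NL [0.4705 0.1685 0.008 ]
scene green [([288, 215, 4, 6, 17], [289.5, 217.6])]
scene orange [([294, 171, 9, 8, 20], [298.0, 173.6]), ([297, 181, 2, 3, 4], [297.2, 181.8]), ([292, 183, 2, 4, 4], [292.5, 184.5]), ([294, 188, 2, 3, 5], [294.6, 188.8]), ([290, 190, 5, 10, 16], [292.3, 194.6]), ([290, 193, 2, 3, 4], [290.2, 194.0])]
scene red [([251, 176, 11, 12, 93], [256.1, 181.9])]
top green [([280, 221, 6, 2, 10], [282.1, 221.6])]
top orange []
top red [([437, 14, 8, 3, 8], [440.5, 14.5]), ([270, 182, 11, 11, 60], [275.4, 186.7])]
```

View pics/topcrop.png

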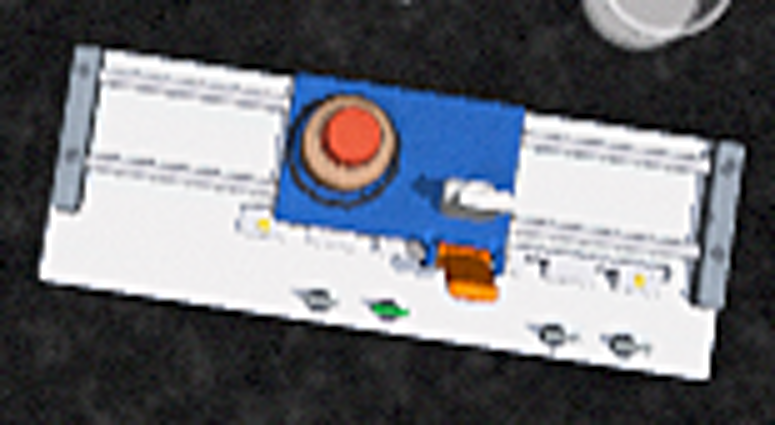

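View pics/scenecrop.png

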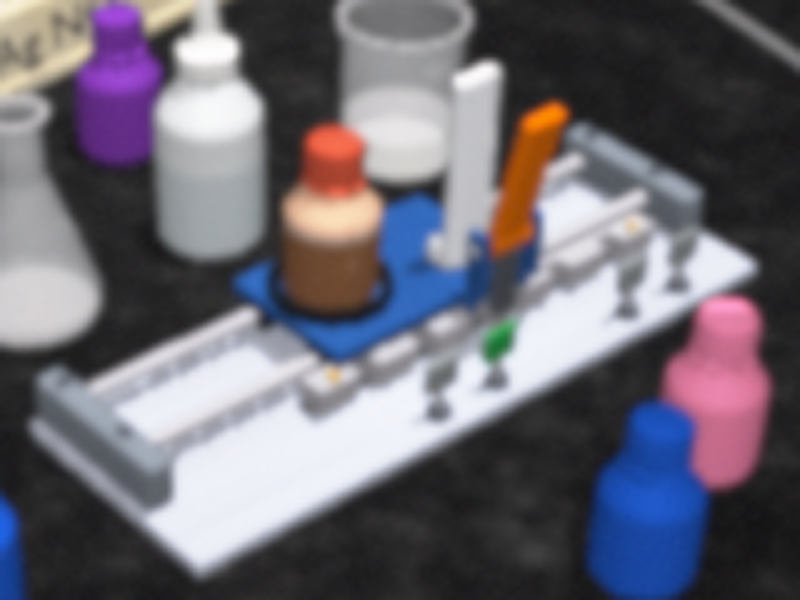

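```bash
cat >> h.py <<'E'
th=-np.arctan2(.0434,.3254)   # yaw of rail
ex=np.array([np.cos(th),np.sin(th),0]); ey=np.array([-np.sin(th),np.cos(th),0])
O=np.array([.5069,-.0034,0])-.034*ey+.002*ex
def W(x,y,z): return O+x*ex+y*ey+[0,0,z]
def L(p): d=np.array(p)-O; return np.array([d@ex,d@ey,d[2]])
def px(c,X):
    q=np.array(c["intrinsics"])@(np.array(c["R"])@X+c["t"]); return q[:2]/q[2]
E
python3 - <<'E'
from h import *
import pickle
cs=pickle.load(open("c0.pkl","rb")); t=cs["top"];s=cs["scene"]
print(np.degrees(th),O)
tc=lambda u,v,z:L(onz(t,205+u/5,160+v/5,z)).round(4)
sc=lambda u,v,z:L(onz(s,190+u/5,150+v/5,z)).round(4)
p,e=tri(s,(289.5+.5,217.6+.5),t,(282.6,222.1)); print("green",p,e,L(p))
p,e=tri(s,(256.6,182.4),t,(275.9,187.2)); print("cap",p,e,L(p))
print("post sc",sc(478,75,.13), "proj top",(px(t,W(0,0,.13))-[205,160])*5,"scene",(px(s,W(0,0,.13))-[190,150])*5)
print("dots",tc(264,225,.027),tc(640,280,.027),sc(335,377,.027),sc(632,228,.027))
print("gaps",[sc(u,v,.025) for u,v in((362,365),(418,342),(555,278),(606,250))],[tc(u,v,.025) for u,v in((290,235),(375,243),(540,265),(610,278))])
print("lever sc",sc(545,112,.13))
R=cv2.Rodrigues(telemetry.get_obs()["eef_rot"])[0];print(R)
E
```

```text
-7.596950054830107 [ 0.50438752 -0.03736597  0.        ]
green [4.58320395e-01 1.69737223e-04 2.90161319e-02] 0.0009768270418435293 [-0.05062513  0.031116    0.02901613]
cap [0.53650048 0.02031711 0.09461834] 0.0006748970157954784 [0.02420517 0.06142222 0.09461834]
post sc [-0.0041  0.0063  0.13  ] proj top [490.80890436 203.3393118 ] scene [481.97618783  66.52849523]
dots [-0.0182  0.0957  0.027 ] [-0.0188 -0.0862  0.027 ] [-0.0234  0.1004  0.027 ] [-0.0256 -0.0795  0.027 ]
gaps [array([-0.0225,  0.0843,  0.025 ]), array([-0.0256,  0.0548,  0.025 ]), array([-0.0293, -0.0253,  0.025 ]), array([-0.0285, -0.0593,  0.025 ])] [array([-0.0211,  0.0827,  0.025 ]), array([-0.0191,  0.0418,  0.025 ]), array([-0.0183, -0.038 ,  0.025 ]), array([-0.0198, -0.0721,  0.025 ])]
lever sc [-0.0434  0.0059  0.13  ]
[[-9.30996609e-01 -3.65027180e-01 -6.86281755e-04]
 [-3.65027792e-01  9.30995688e-01  1.31887650e-03]
 [ 1.57499585e-04  1.47838146e-03 -9.99998895e-01]]
```

Run:
```python
from h import *
import pickle
cs=pickle.load(open("c0.pkl","rb")); t=cs["top"];s=cs["scene"]
for n,p,z in(("rodbase",(550,160),.04),("flask1",(567,190),.05),("plate corner near",(635,242),.03),("plate left",(508,190),.03),("flask2",(618,165),.05),("f1top",(578,118),.15)): print(n,onz(s,p[0]/1.5,p[1]/1.5,z).round(3))
for n,p,z in(("hp",(705,220),.04),("hp2",(703,392),.04),("f",(750,285),.1)): print(n,onz(t,p[0]/1.5,p[1]/1.5,z).round(3))
save(vision.camera("wrist"),"w0.png",k=1)
print(telemetry.get_obs()["eef_pos"])
```

```text
rodbase [ 0.636 -0.621  0.04 ]
flask1 [ 0.527 -0.495  0.05 ]
plate corner near [ 0.356 -0.432  0.03 ]
plate left [ 0.63  -0.454  0.03 ]
flask2 [ 0.51  -0.675  0.05 ]
f1top [ 0.581 -0.603  0.15 ]
hp [ 0.643 -0.448  0.04 ]
hp2 [ 0.371 -0.436  0.04 ]
f [ 0.534 -0.483  0.1  ]
[ 0.2462979  -0.6280668   0.22583882]
```

View pics/w0.png

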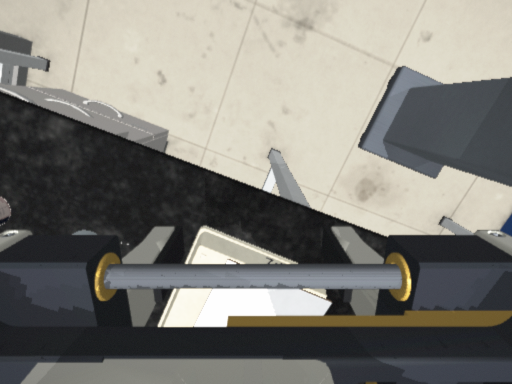

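The wrist view shows the gripper above a hotplate corner, centred at about (250,290), with clear bench up-left of it. I'll rise a little and cross to the rail.

Request:
{"api": "play_rows", "payload": {"grip": [0.0876, 0.0876, 0.0876, 0.0876, 0.0876], "slide": [[-0.029, 0.03, -0.015], [-0.029, 0.03, -0.015], [-0.029, 0.03, -0.015], [-0.03, 0.031, -0.015], [-0.03, 0.031, -0.015]], "angular": [[0, 0, 0], [0, 0, 0], [0, 0, 0], [0, 0, 0], [0, 0, 0]], "newtons": 25}}

```text
t: 0.65
eef_pos: [0.328, -0.4316, 0.3019]
eef_rot: [0.583, -3.087, -0.0]
force: [1.9, -0.0, 1.4]
finger_gap: 0.0874
finger_force: 0.0
```

Request:
{"api": "play_rows", "payload": {"grip": [0.0876, 0.0876, 0.0876, 0.0876, 0.0876], "slide": [[-0.03, 0.031, 0], [-0.03, 0.031, 0], [-0.03, 0.031, 0], [-0.03, 0.031, 0], [-0.03, 0.031, 0]], "angular": [[0, 0, 0], [0, 0, 0], [0, 0, 0], [0, 0, 0], [0, 0, 0]]}}

```text
t: 1.15
eef_pos: [0.411, -0.2324, 0.3016]
eef_rot: [-0.584, 3.087, -0.0]
force: [1.9, -1.1, 0.1]
finger_gap: 0.0876
finger_force: 0.0
```

Request:
{"api": "play_rows", "payload": {"grip": [0.0876, 0.0876, 0.0876, 0.0876, 0.0876], "slide": [[-0.03, 0.031, 0], [-0.03, 0.031, 0], [-0.03, 0.031, 0], [-0.03, 0.031, 0], [-0.03, 0.031, 0]], "angular": [[0, 0, 0], [0, 0, 0], [0, 0, 0], [0, 0, 0], [0, 0, 0]]}}

```text
t: 1.65
eef_pos: [0.494, -0.0332, 0.3017]
eef_rot: [-0.584, 3.086, 0.0]
force: [0.7, 0.0, 0.3]
finger_gap: 0.0876
finger_force: 0.0
```

Request:
{"api": "play_rows", "payload": {"grip": [0.0876, 0.0876, 0.0876, 0.0876, 0.0876], "slide": [[0, 0, 0], [0, 0, 0], [0, 0, 0], [0, 0, 0], [0, 0, 0]], "angular": [[0, 0, -8.5], [0, 0, -8.5], [0, 0, -8.5], [0, 0, -8.5], [0, 0, -8.5]]}}

```text
t: 2.15
eef_pos: [0.4937, -0.035, 0.3013]
eef_rot: [1.671, -2.66, -0.0]
force: [0.8, -0.9, -0.1]
finger_gap: 0.0874
finger_force: 0.0
```

Request:
{"api": "play_rows", "payload": {"grip": [0.0876, 0.0876, 0.0876, 0.0876, 0.0876], "slide": [[0, 0, 0], [0, 0, 0], [0, 0, 0], [0, 0, 0], [0, 0, 0]], "angular": [[0, 0, -8.5], [0, 0, -8], [0, 0, -2], [0, 0, 0], [0, 0, 0]]}}

```text
t: 2.65
eef_pos: [0.4937, -0.0351, 0.3015]
eef_rot: [2.068, -2.365, -0.0]
force: [-0.3, 0.0, -0.1]
finger_gap: 0.0879
finger_force: 0.0
```

Run:
```python
from h import *
import pickle
o=telemetry.get_obs();c=vision.camera("wrist");pickle.dump(c,open("w1.pkl","wb"));save(c,"w1.png",k=1.5)
R=cv2.Rodrigues(o["eef_rot"])[0];print(o["t"],o["eef_pos"],L(o["eef_pos"]),R@[0,1,0],ex,o["joints"])
print("rail axes ex,ey in tool:",R.T@ex,R.T@ey, "err to W(-.012,0,.091):",R.T@(W(-.012,0,.091)-o["eef_pos"]))
print("post",px(c,W(0,0,.13))*1.5,"flag",px(c,W(-.05,.031,.029))*1.5)
```

```text
2.65 [ 0.49373747 -0.03506468  0.30146106] [-0.01086081  0.00087312  0.30146106] [-9.91064129e-01  1.33386049e-01  2.33907734e-04] [ 0.99122258 -0.13220363  0.        ] [ 3.26923476e-01  1.46779918e-02 -2.48964836e-01 -1.04471654e-04
 -1.30736457e+00 -4.60681046e-01]
rail axes ex,ey in tool: [-1.19299136e-03 -9.99999261e-01 -2.33911728e-04] [-9.99999288e-01  1.19299214e-03 -3.20826271e-06] err to W(-.012,0,.091): [0.00087375 0.00108892 0.21046132]
post [365.608801   259.57556803] flag [415.61528371 265.22341497]
```

View pics/w1.png

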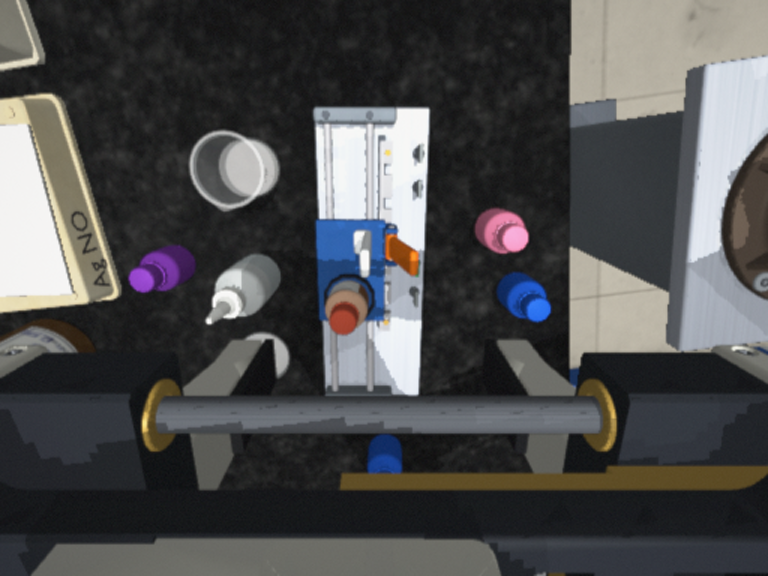

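The wrist view shows the rail vertical. The post top is at about (365,262), the lever top at (415,262), the strip at column 388 with screws near (388,152) and (387,325), and the bottle at (345,310). I'll zoom in on the strip.

Run:
```python
from h import *
import pickle
c=pickle.load(open("w1.pkl","rb"))
f=np.rot90(c["frame"][70:262,235:290]).copy(); cv2.imwrite("pics/w1c.png",cv2.resize(f[:,:,::-1],None,fx=4,fy=4,interpolation=cv2.INTER_CUBIC))
H,S,V=cv2.split(cv2.cvtColor(c["frame"],cv2.COLOR_RGB2HSV))
m=((H>15)&(H<32)&(S>90)).astype(np.uint8);m[:, :240]=0;m[:,280:]=0;m[245:]=0
n,_,st,ce=cv2.connectedComponentsWithStats(m)
for i in range(1,n): print(st[i][4],ce[i],[L(onz(c,*ce[i],z)).round(4) for z in(.02,.027)])
g=cv2.cvtColor(c["frame"],cv2.COLOR_RGB2GRAY)
for col in (255,257,258,259,260): print(col,g[90:225,col].tolist())
for r in(90,225): print(r,L(onz(c,259,r,.025)))
m=((H>45)&(H<80)&(S>120)&(V>60)).astype(np.uint8);ys,xs=np.nonzero(m[:,240:300]);print("green",len(xs),xs.mean()+240 if len(xs) else 0,ys.mean() if len(ys) else 0)
```

```text
10 [258.  101.2] [array([-0.0191, -0.0842,  0.02  ]), array([-0.0189, -0.0841,  0.027 ])]
6 [275.5 171. ] [array([-0.048 ,  0.0236,  0.02  ]), array([-0.0474,  0.0219,  0.027 ])]
4 [278.  180.5] [array([-0.0525,  0.0396,  0.02  ]), array([-0.0518,  0.0377,  0.027 ])]
6 [257.  214.5] [array([-0.0183,  0.0996,  0.02  ]), array([-0.0182,  0.0968,  0.027 ])]
255 [150, 121, 125, 156, 216, 234, 233, 232, 235, 236, 236, 235, 231, 234, 235, 237, 236, 236, 234, 229, 230, 232, 231, 233, 232, 232, 232, 233, 233, 232, 233, 232, 232, 232, 232, 231, 231, 231, 232, 230, 230, 222, 197, 199, 199, 198, 198, 196, 203, 221, 229, 227, 226, 226, 225, 209, 143, 97, 95, 97, 109, 98, 71, 68, 67, 68, 68, 70, 71, 83, 92, 88, 73, 73, 72, 70, 73, 72, 71, 77, 92, 91, 67, 67, 65, 64, 65, 74, 90, 84, 67, 65, 67, 81, 96, 104, 107, 103, 93, 93, 101, 103, 104, 100, 99, 101, 103, 102, 101, 99, 99, 99, 98, 93, 88, 75, 69, 62, 64, 74, 93, 108, 106, 120, 167, 204, 210, 210, 211, 213, 224, 239, 242, 241, 241]
257 [233, 216, 210, 219, 233, 233, 233, 233, 232, 227, 212, 216, 218, 226, 231, 231, 230, 228, 215, 156, 159, 207, 
[... 1943 characters left out ...]
229, 227, 225, 230, 232, 231, 231, 230, 226, 213, 220, 244, 247, 246, 246, 239, 218, 229, 229, 228, 229, 230, 230, 229, 229, 229, 228, 227, 226, 225, 224, 222, 221, 241, 244, 245, 243, 238, 218, 198, 224, 226, 226, 226, 225, 226, 224, 219, 173, 94, 102, 140, 93, 91, 96, 102, 134, 148, 121, 93, 87, 85, 83, 80, 83, 85, 84, 84, 83, 84, 87, 101, 138, 147, 74, 62, 70, 101, 146, 150, 152, 152, 156, 164, 169, 167, 163, 150, 134, 134, 153, 155, 155, 156, 155, 156, 154, 154, 155, 155, 158, 160, 168, 182, 185, 183, 172, 148, 154, 172, 176, 190, 214, 216, 221, 228, 230, 235, 237, 236, 238, 242, 242, 242, 242]
90 [-0.02036435 -0.09982943  0.025     ]
225 [-0.02168329  0.11690154  0.025     ]
green 0 0 0
```

View pics/w1c.png

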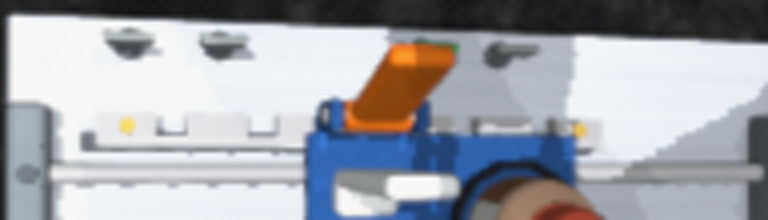

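Request:
{"api": "play_rows", "payload": {"grip": [0.0876, 0.0876, 0.0876, 0.0876, 0.0876], "slide": [[-0.002, 0.001, 0.045], [0, 0, 0.045], [0, 0, 0.045], [0, 0, 0.04], [0, 0, 0.035]], "angular": [[0, 0, 0], [0, 0, 0], [0, 0, 0], [0, 0, 0], [0, 0, 0]]}}

```text
t: 3.2
eef_pos: [0.4925, -0.0331, 0.0898]
eef_rot: [2.068, -2.364, -0.001]
force: [-0.0, 0.1, -0.5]
finger_gap: 0.0873
finger_force: 0.0
```

Request:
{"api": "play_rows", "payload": {"grip": [0.07, 0.06, 0.055, 0.05, 0.05], "slide": [[0, 0, 0], [0, 0, 0], [0, 0, 0], [0, 0, 0], [0, 0, 0]], "angular": [[0, 0, 0], [0, 0, 0], [0, 0, 0], [0, 0, 0], [0, 0, 0]]}}

```text
t: 3.7
eef_pos: [0.4933, -0.0328, 0.0929]
eef_rot: [-2.069, 2.363, -0.001]
force: [-2.8, 1.1, 2.9]
finger_gap: 0.0537
finger_force: 1.6
```

Run:
```python
from h import *
o=telemetry.get_obs();print(o)
save(vision.camera("scene"),"s2.png",(190,130,350,250),4)
```

```text
{'t': 3.7, 'joints': array([ 3.31870967e-01,  1.96819298e-01, -5.58532258e-01, -1.91309270e-04,
       -8.13935510e-01, -4.64279364e-01]), 'qvel': array([ 0.00094869,  0.00508231, -0.00970356, -0.00094732,  0.00429279,
        0.00248782]), 'joint_torque': array([-1.91952777e-01, -3.77324975e+01,  2.38883722e+01,  5.91411397e+00,
        1.02227770e+00,  9.79060860e-03]), 'eef_pos': array([ 0.49331184, -0.0328106 ,  0.09289944]), 'eef_rot': array([-2.06850327e+00,  2.36258109e+00, -6.92706986e-04]), 'force': array([-2.7734128 ,  1.08352671,  2.92789925]), 'wrist_torque': array([ 0.29260535,  1.22405062, -0.00964881]), 'finger_force': 1.595982868457213, 'finger_gap': 0.053710028266055455}
```

View pics/s2.png

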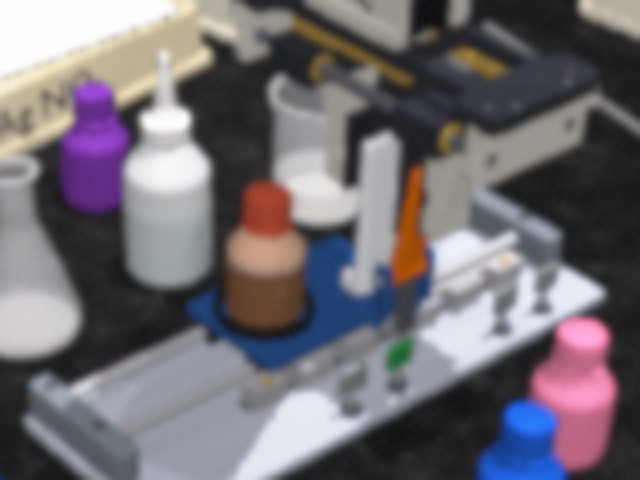

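The scene view shows the fingers straddling the post (375,210) and the lever (410,230). The near finger is already touching the lever and the bottle is clear. Squeezing now.

Request:
{"api": "play_rows", "payload": {"grip": [0.045, 0.04, 0.035, 0.03, 0.028], "slide": [[0, 0, 0], [0, 0, 0], [0, 0, 0], [0, 0, 0], [0, 0, 0]], "angular": [[0, 0, 0], [0, 0, 0], [0, 0, 0], [0, 0, 0], [0, 0, 0]], "newtons": 25}}

```text
t: 4.25
eef_pos: [0.4941, -0.0329, 0.0917]
eef_rot: [-2.069, 2.363, -0.002]
force: [2.5, -2.0, -0.4]
finger_gap: 0.0317
finger_force: 25.0
```

Request:
{"api": "play_rows", "payload": {"grip": [0.028, 0.028, 0.028, 0.028, 0.028], "slide": [[0, 0, 0], [0, 0, 0], [0, 0, 0], [0, 0, 0], [0, 0, 0]], "angular": [[0, 0, 0], [0, 0, 0], [0, 0, 0], [0, 0, 0], [0, 0, 0]]}}

```text
t: 4.75
eef_pos: [0.4941, -0.0329, 0.0917]
eef_rot: [-2.069, 2.363, -0.002]
force: [5.2, -2.5, -2.6]
finger_gap: 0.0314
finger_force: 25.0
```

Request:
{"api": "play_rows", "payload": {"grip": [0.028, 0.028, 0.028, 0.028, 0.028], "slide": [[-0.003, 0, 0], [-0.005, 0, 0], [-0.006, 0, 0], [-0.005, 0, 0], [-0.005, 0, 0]], "angular": [[0, 0, 0], [0, 0, 0], [0, 0, 0], [0, 0, 0], [0, 0, 0]]}}

```text
t: 5.25
eef_pos: [0.4975, -0.0089, 0.0917]
eef_rot: [-2.069, 2.362, -0.002]
force: [6.7, -2.7, -3.1]
finger_gap: 0.0317
finger_force: 25.0
```

Request:
{"api": "play_rows", "payload": {"grip": [0.028, 0.028, 0.028, 0.028, 0.028], "slide": [[-0.005, 0, 0], [-0.005, 0, 0], [-0.005, 0, 0], [-0.003, 0, 0], [-0.0015, 0, 0]], "angular": [[0, 0, 0], [0, 0, 0], [0, 0, 0], [0, 0, 0], [0, 0, 0]]}}

```text
t: 5.75
eef_pos: [0.5002, 0.0106, 0.0917]
eef_rot: [-2.069, 2.362, -0.002]
force: [6.7, -3.3, -3.7]
finger_gap: 0.0312
finger_force: 25.0
```

Run:
```python
from h import *
o=telemetry.get_obs();print(o["t"],L(o["eef_pos"]),L([0.4941,-.0329,0]),o["force"],o["finger_gap"])
s=vision.camera("scene");t=vision.camera("top")
a=s["frame"][130:250,190:350];b=t["frame"][160:245,205:360]
a=cv2.resize(a,(800,600)); save(s,"s3.png",(190,130,350,250),5)
H,S,V=cv2.split(cv2.cvtColor(s["frame"],cv2.COLOR_RGB2HSV))
m=((H>45)&(H<80)&(S>120)&(V>60));ys,xs=np.nonzero(m);print(xs.mean(),ys.mean(),len(xs))
```

```text
5.75 [-0.01048169  0.04694403  0.09170718] [-0.01078764  0.00306673  0.        ] [ 6.74395494 -3.25682251 -3.7103941 ] 0.03116641613190544
289.46153846153845 218.15384615384616 13
```

View pics/s3.png

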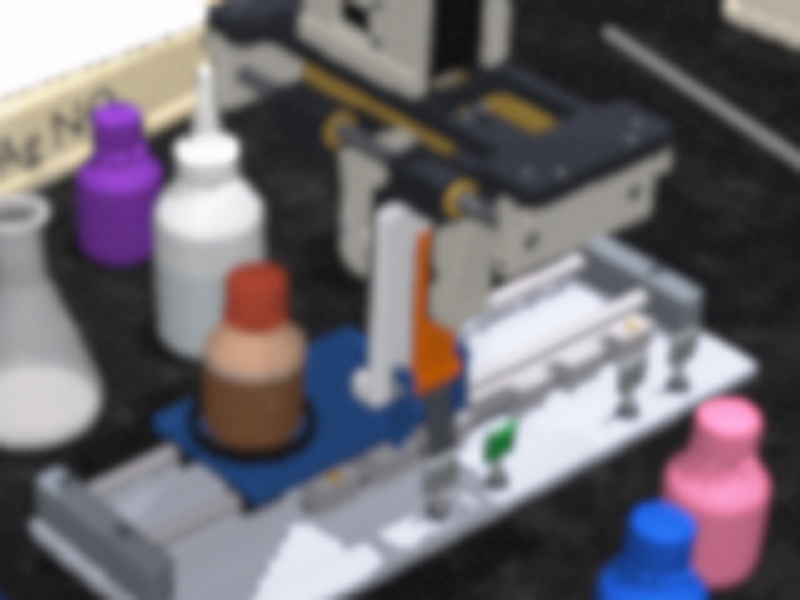

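The carriage has slid about 44 mm. The bottle is upright in its seat at (255,360), the lever is squeezed at (425,310), and the pawl is past the green flag at (498,440). Now I'll probe by easing the grip.

Request:
{"api": "play_rows", "payload": {"grip": [0.034, 0.036, 0.038, 0.04, 0.04], "slide": [[0, 0, 0], [0, 0, 0], [0, 0, 0], [0, 0, 0], [0, 0, 0]], "angular": [[0, 0, 0], [0, 0, 0], [0, 0, 0], [0, 0, 0], [0, 0, 0]]}}

```text
t: 6.35
eef_pos: [0.4981, 0.0101, 0.0912]
eef_rot: [2.069, -2.363, -0.001]
force: [-2.7, 2.9, -0.8]
finger_gap: 0.0398
finger_force: 1.7
```

Request:
{"api": "play_rows", "payload": {"grip": [0.043, 0.046, 0.049, 0.052, 0.052], "slide": [[0, 0, 0], [0, 0, 0], [0, 0, 0], [0, 0, 0], [0, 0, 0]], "angular": [[0, 0, 0], [0, 0, 0], [0, 0, 0], [0, 0, 0], [0, 0, 0]]}}

```text
t: 6.85
eef_pos: [0.4989, 0.01, 0.0915]
eef_rot: [2.07, -2.363, 0.0]
force: [-2.9, -0.4, -1.1]
finger_gap: 0.0516
finger_force: 1.2
```

The lever followed the finger right out, with contact still at 51.6 mm as at the start, so the pawl has dropped in. Releasing and retreating straight up.

Request:
{"api": "play_rows", "payload": {"grip": [0.06, 0.07, 0.08, 0.0876, 0.0876], "slide": [[0, 0, 0], [0, 0, 0], [0, 0, 0], [0, 0, 0], [0, 0, 0]], "angular": [[0, 0, 0], [0, 0, 0], [0, 0, 0], [0, 0, 0], [0, 0, 0]]}}

```text
t: 7.35
eef_pos: [0.4995, 0.0103, 0.0919]
eef_rot: [-2.069, 2.362, -0.001]
force: [1.0, 0.8, 0.8]
finger_gap: 0.0848
finger_force: 0.0
```

Request:
{"api": "play_rows", "payload": {"grip": [0.0876, 0.0876, 0.0876, 0.0876, 0.0876], "slide": [[0, 0, -0.02], [0, 0, -0.04], [0, 0, -0.04], [0, 0, -0.04], [0, 0, -0.02]], "angular": [[0, 0, 0], [0, 0, 0], [0, 0, 0], [0, 0, 0], [0, 0, 0]]}}

```text
t: 7.85
eef_pos: [0.5004, 0.0104, 0.2557]
eef_rot: [-2.067, 2.359, -0.004]
force: [0.3, 0.2, -0.5]
finger_gap: 0.0874
finger_force: 0.0
```

Run:
```python
from h import *
print(telemetry.get_obs()["force"])
save(vision.camera("scene"),"s4.png",(190,130,350,250),5)
```

```text
[ 0.29870084  0.22491233 -0.47373278]
```

View pics/s4.png

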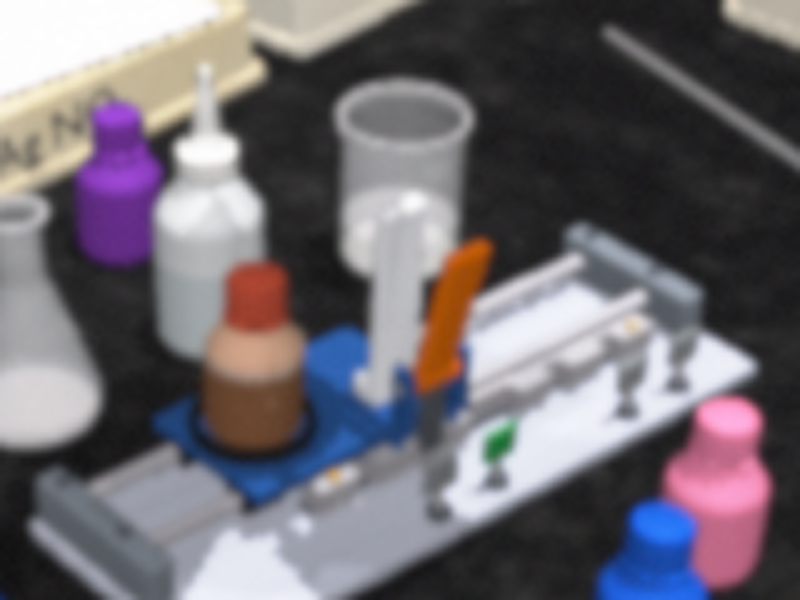

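The final view shows the lever leaning out by the same (67,40) px from the post top as at the start: post (408,205), lever (475,245). The bottle stands upright and the glassware has not moved.

```bash
python3 -c "
from plant import job
print(job.sign_off())"
```

```text
the job is handed in; nothing more can be done
None
```

I slid the carriage about 44 mm to the green-flagged notch and let go: the lever sprung fully out, so the pawl dropped home. The bottle is upright in its seat, the glassware was left alone, and the job is handed in (sign-off returned no verdict).

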